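# Sweep spilled tea tablets into the gathering tray

## Task

Three pressed-tea tablets have spilled on the oak top. Gently sweep all three with the closed fingers, sliding them flat across the oak without pinching or lifting them, through the open side of the three-sided tray until every one lies wholly inside it. Leave the whisk, the caddy and the scoop where they stand.

Things in the scene. Friction and masses are not known exactly. Their poses are not given: they have to be found in the camera images.
- tea0: pressed-tea tablet, a plain dark brown disc lying flat, diameter 36 mm, 14 mm thick, about 17 g, slides on the oak and does not roll; origin at the centre of its underside, which lies on the oak at z = 0
- tea1: another pressed-tea tablet, a plain dark brown disc lying flat, diameter 36 mm, 14 mm thick, about 17 g, slides on the oak and does not roll; origin at the centre of its underside, which lies on the oak at z = 0
- tea2: another pressed-tea tablet, a plain dark brown disc lying flat, diameter 36 mm, 14 mm thick, about 17 g, slides on the oak and does not roll; origin at the centre of its underside, which lies on the oak at z = 0
- tray: three-sided gathering tray, fixed to the oak, dark brown wooden walls 10 mm thick and 22 mm high around a reddish floor sheet that is flush with the oak (no step). Inside it is 170 mm wide along its x and 130 mm deep along its y. Origin at the centre of that inner floor, on the oak; its open side faces its own -y (mouth line at y = -65 mm), the back wall begins at y = +65 mm, the side walls at x = +-85 mm
- whisk: bamboo tea whisk seated handle up on a white porcelain shaper, one loose piece, base diameter 64 mm, 145 mm tall, easily tipped; leave alone; origin at the centre of its underside
- caddy: steel tea caddy, loose upright cylinder of diameter 66 mm, 80 mm tall; leave alone; origin at the centre of its underside
- scoop: small wooden tea scoop lying flat, loose, about 155 mm long along its y (handle towards -y), 26 mm wide, 11 mm high; leave alone; origin on the oak near the middle of its length
There are look-alikes about, which are no part of the job. Leave any orange or yellow look-alike of the tea2 alone.

How it is judged:
By the outcome, as a careful person would: the job done as asked, in the order asked, and still so for the second after the job is handed in, with the robot touching nothing.
It also fails if it takes over 69 s, if anything falls off the work surface, if the arm or the gripper's body presses on something with over 40 N, if the wrist force passes 120 N, or if a joint passes its speed limit or range.

## Robot

A 6-joint arm with a two-finger parallel gripper is mounted at the origin on the work surface. World frame = base frame: x ahead of the robot, y to its left, z up, the work surface at z = 0. Lengths are in m, angles in degrees, forces in N, time in s.
With the tool pointing down it reaches from about 0.4 to 0.825 m from the base axis. Payload 7 kg.
Tool frame: the origin (TCP) lies on the centre line of the jaws, within the pads' length; the fingertips stand 25 mm ahead of it and the grasp point (between the pads) lies 6 mm ahead of it; x points along the fingers, z is the direction in which the jaws open and shut, and the axes are right-handed (so a half turn about x gives the same grasp; the last joint's range is limited). The gripper opens to 88 mm and grips with 3 to 60 N. Pads are 19 mm wide; open, the fingers measure 130 mm over their backs; the gripper's body (78 mm by 193 mm) begins 47 mm behind the grasp point.
Start: joints at [83.829, 20.546, 0.682, 0, -70.136, -16.507], TCP at [0.26, 0.623, 0.252] pointing down, gripper open.
Joint ranges: [-176.03, 176.03], [-82.01, 121.73], [-58.28, 71.71], [-173.87, 95.51], [-174.79, -0.11], [-173.66, 173.66]. Speed limits (degrees/s): [136.94, 136.94, 172.46, 180, 180, 180].

## Interface

Orientations are given as [roll, pitch, yaw] about the fixed x, y, z axes, in that order (R = Rz(yaw) Ry(pitch) Rx(roll)).
In Python, from plant import ctrl gives the robot as it stands. The module is installed in compiled form; this text tells all that it offers.
- The arm moves only by the tool send_rows, never from a script. Its argument "deltas" is a list of rows, each an object of numbers: "dx", "dy", "dz": the shift along the tool's x, y, z in mm; "ax", "ay", "az": the turn, a rotation vector about the tool's x, y, z in units of 5 degrees (1.0 is 5 degrees); "fingers": the opening, from 0 (shut) to 1 (fully open). A call has 1 to 12 rows; each row shifts and turns the commanded pose from where the row before left it, along the tool's axes as they then stand; what a row does not reach is not made up. A row lasts 1/8 s, in which the tool goes at most 62.5 mm and 10.7 degrees, less where a joint would pass 70% of its speed; a pose out of reach is approached as far as the arm can. A call with a gripper value outside its range is refused whole. The fingers move at their own pace and stop on an object; the grip force is fixed at half the most. Time passes only in rows, so rows that do not move let the fingers close. It gives the time, the measured TCP pose, the force and the opening at its end, in the units of the state.
- ctrl.get_obs(): the state, without advancing time (a new reading comes with each control period).
- ctrl.snapshot(name): name is "scene" or "top" or "wrist"; returns a dict with "image" (400x640x3 uint8, blue, green, red), "fx", "fy", "cx", "cy" (pixels), "R" (3x3) and "t" (3): a world point X has camera coordinates R X + t; the wrist camera has in their place "hand_eye" (4x4, takes a point from camera to tool coordinates, whose origin is the TCP and whose axes are the tool frame's). Camera axes: x right, y down, z forward; pixel columns grow to the right and rows downward; lengths in m; the calibration is good to about 2 mm. A picture is of the moment at which its call begins: read the wrist's pose just before it. There is no depth.
- ctrl.close_job(): hands the job in, once; it reports no verdict.
The state is a dict: "clock": time; "joint_pos": joint angles; "qvel": joint speeds; "tau": joint torques, N m; "tool_pos": TCP position; "orientation": TCP orientation; "force": force on the tool from outside, world axes, zero at the start; "moment": the same for the moment, N m; "opening": finger opening in m.
Only numpy, scipy, OpenCV 4.12 (cv2) and the standard library are available. Lean on these libraries where they do the work, as an engineer would, in place of code of your own. Each camera call takes 0.05 s, during which the arm holds its last target.

## Working session

There is one attempt and no reset: what is moved stays moved. The work goes in short steps, Python scripts to look and compute and a tool call to move; the robot and the scene stay as the last step left them, time stands still between calls to the robot, and variables do not carry over. Pictures are saved under pics/ and viewed, and the job is handed in when it is done.

Besides the shell and the picture viewer there is one more tool, called after ">>>" in YAML: its name, and indented under it one key for each argument. send_rows: Moves the arm, as the interface text tells. Its arguments: {"type":"object","properties":{"deltas":{"type":"array","items":{"type":"object","properties":{"dx":{"type":"number"},"dy":{"type":"number"},"dz":{"type":"number"},"ax":{"type":"number"},"ay":{"type":"number"},"az":{"type":"number"},"fingers":{"type":"number"}}}}},"required":["deltas"]}

```bash
mkdir -p pics; python3 - <<'E'
from plant import ctrl
import cv2,pickle
o=ctrl.get_obs();print(o)
d={}
for n in("scene","top"):
    s=ctrl.snapshot(n);d[n]=s;cv2.imwrite(f"pics/{n}0.png",s["image"]);print(n,s["fx"],s["cx"],s["cy"],s["R"],s["t"])
pickle.dump(d,open("s0.pkl","wb"))
E
```

```text
{'clock': 0.0, 'joint_pos': array([ 8.38304338e+01,  2.05895320e+01,  6.33386420e-01, -2.12330773e-02,
       -7.01345983e+01, -1.65054531e+01]), 'qvel': array([ 0.0423528 ,  0.02164206, -0.06086261,  0.07886243, -0.04320041,
        0.02848565]), 'tau': array([-7.50570180e-04, -5.82735193e+01,  2.93040454e+01,  6.99710503e+00,
        6.87916239e-03, -1.84010605e-04]), 'tool_pos': array([0.26007323, 0.6223988 , 0.25063768]), 'orientation': array([   4.10152768,   89.90708604, -108.58072264]), 'force': array([0.35217619, 0.99962052, 1.00818041]), 'moment': array([ 0.04111456, -0.04039172,  0.00789964]), 'opening': 0.08757376231277514}
scene 457.201882206126 323.11303465849227 202.14159592401475 [[ 0.6931193   0.72063211 -0.01658335]
 [ 0.49303872 -0.49074682 -0.71838735]
 [-0.52583121  0.4897519  -0.69544562]] [-0.37584935 -0.27648068  1.22781595]
top 377.6351292935508 321.69521041282155 197.33808044846793 [[ 0.028546   -0.99958262  0.00444059]
 [-0.97577687 -0.02882955 -0.21686024]
 [ 0.21689775  0.00185747 -0.97619256]] [-0.04532464  0.59728471  0.60834915]
```

View pics/scene0.png

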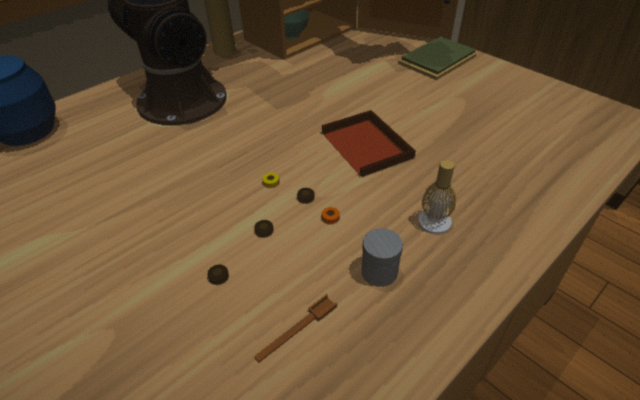

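View pics/top0.png

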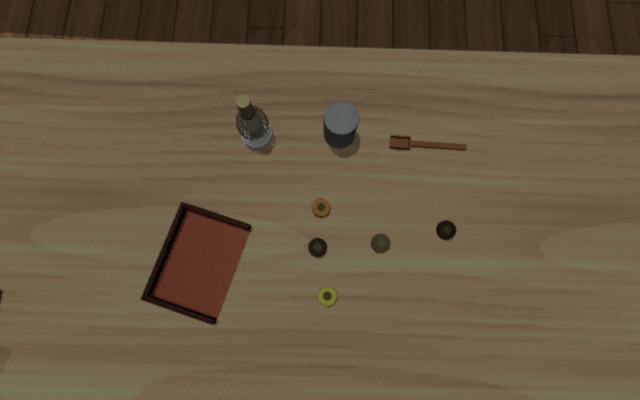

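Scene view: three dark discs at (306,195), (264,228) and (218,274), with an orange ring at (330,215) and a yellow ring at (271,180). In the top view the dark discs are at (318,247), (381,243) and (446,230). The orange ring is at (321,207) and the yellow at (327,296). The tray's mouth faces right, towards the discs.

Candidates for the tablets: the three plain dark discs. I exclude the orange and yellow rings. Next, a close crop and measurements.

```bash
cat > h.py <<'E'
import numpy as np,cv2,pickle
def ray(s,u,v,z):
    d=s["R"].T@np.array([(u-s["cx"])/s["fx"],(v-s["cy"])/s["fy"],1]);c=-s["R"].T@s["t"]
    return c+d*(z-c[2])/d[2]
def proj(s,X):
    p=s["R"]@np.array(X)+s["t"];return s["fx"]*p[0]/p[2]+s["cx"],s["fy"]*p[1]/p[2]+s["cy"]
def discs(s,n):
    im=s["image"];g=im.max(2);out=[]
    return g
E
python3 - <<'E'
from h import *
d=pickle.load(open("s0.pkl","rb"))
a=cv2.resize(d["scene"]["image"][150:300,190:360],None,fx=4,fy=4)[:, :]
a=cv2.resize(a,(400,353))
b=cv2.resize(d["top"]["image"][190:310,290:470],(530,353))
b=cv2.resize(b,(400,353))
cv2.imwrite("pics/crop0.png",np.hstack([a,b]))
c=cv2.resize(d["top"]["image"][190:340,130:270],None,fx=4,fy=4);cv2.imwrite("pics/tray0.png",c)
for n,pts,z in[("scene",dict(t0=(306,195),t1=(264,228),t2=(218,274),o=(330,215),y=(271,180)),.007),("top",dict(t0=(318,247),t1=(381,243),t2=(446,230),o=(321,207),y=(327,296)),.007)]:
    for k,(u,v) in pts.items(): print(n,k,ray(d[n],u,v,z).round(4))
for k,p in dict(whisk=(257,137),caddy=(340,137),scoopend=(465,147),scoop=(400,143)).items(): print(k,ray(d["top"],*p,0).round(3))
# segmentation
for n,roi in(("top",(290,180,470,320)),("scene",(190,160,360,300))):
    im=d[n]["image"];x0,y0,x1,y1=roi;lab=cv2.cvtColor(im,cv2.COLOR_BGR2LAB).astype(int)[y0:y1,x0:x1]
    bg=np.median(lab.reshape(-1,3),0);m=(np.abs(lab-bg).sum(2)>45).astype('uint8')
    k,l,st,ce=cv2.connectedComponentsWithStats(m)
    for i in range(1,k):
        if st[i,4]>60: print(n,st[i],ce[i]+[x0,y0],lab[l==i].mean(0).round(), ray(d[n],*(ce[i]+[x0,y0]),.008).round(4))
# red floor
im=d["top"]["image"];hsv=cv2.cvtColor(im,cv2.COLOR_BGR2HSV)
m=cv2.inRange(hsv,(0,130,60),(8,255,255))|cv2.inRange(hsv,(172,130,60),(180,255,255))
m[:,280:]=0;m[:, :120]=0
c=max(cv2.findContours(m,0,2)[0],key=cv2.contourArea)
q=cv2.approxPolyDP(c,0.05*cv2.arcLength(c,True),True)[:,0];print(q.tolist(),[ray(d["top"],*p,0)[:2].round(4).tolist() for p in q])
E
```

```text
scene t0 [ 0.517  -0.0243  0.007 ]
scene t1 [ 0.5285 -0.1435  0.007 ]
scene t2 [ 0.5575 -0.2691  0.007 ]
scene o [ 0.5927 -0.0296  0.007 ]
scene y [ 0.4297 -0.0457  0.007 ]
top t0 [ 0.5151 -0.0236  0.007 ]
top t1 [ 0.5261 -0.1427  0.007 ]
top t2 [ 0.5545 -0.267   0.007 ]
top o [ 0.5922 -0.0271  0.007 ]
top y [ 0.426  -0.0429  0.007 ]
whisk [0.735 0.107 0.   ]
caddy [ 0.74  -0.061  0.   ]
scoopend [ 0.726 -0.315  0.   ]
scoop [ 0.731 -0.183  0.   ]
top [26 22 10 10 67] [320.47761194 206.49253731] [ 64. 132. 146.] [ 0.593 -0.026  0.008]
top [146  40  20  21 311] [445.63987138 229.75884244] [ 27. 129. 135.] [ 0.5548 -0.266   0.008 ]
top [ 81  54  19  19 284] [380.07394366 243.04929577] [ 58. 129. 139.] [ 0.5259 -0.1408  0.008 ]
top [ 18  58  19  20 294] [317.19047619 247.2755102 ] [ 35. 129. 136.] [ 0.5145 -0.0221  0.008 ]
top [ 29 107  17  18 171] [326.97076023 295.66666667] [104. 120. 158.] [ 0.4267 -0.0428  0.008 ]
scene [157   0  13  17 109] [355.09174312 165.01834862] [ 69. 152. 153.] [0.5228 0.1163 0.008 ]
scene [ 72  13  17  15 188] [270.25531915 180.03191489] [104. 125. 171.] [ 0.4296 -0.0476  0.008 ]
scene [106  28  19  16 240] [305.3875     195.46666667] [ 41. 131. 140.] [ 0.518  -0.0268  0.008 ]
scene [131  47  19  17 250] [329.888 215.38 ] [ 79. 148. 162.] [ 0.594  -0.0311  0.008 ]
scene [ 64  60  20  18 292] [263.29794521 228.56506849] [ 42. 131. 140.] [ 0.5295 -0.1459  0.008 ]
scene [159  98  11  25 190] [355.26315789 269.62105263] [ 78. 133. 145.] [ 0.7195 -0.0924  0.008 ]
scene [ 17 104  22  21 366] [217.54098361 274.38251366] [ 40. 131. 140.] [ 0.5584 -0.2704  0.008 ]
[[188, 212], [154, 294], [216, 317], [248, 231]] [[0.5761, 0.231], [0.4203, 0.2776], [0.3828, 0.1593], [0.5425, 0.1119]]
```

View pics/crop0.png

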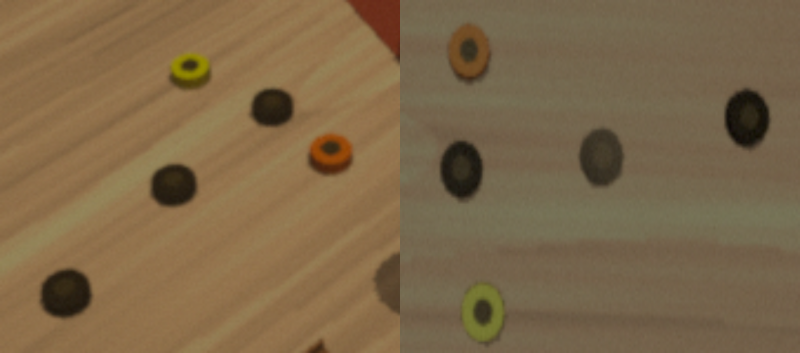

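View pics/tray0.png

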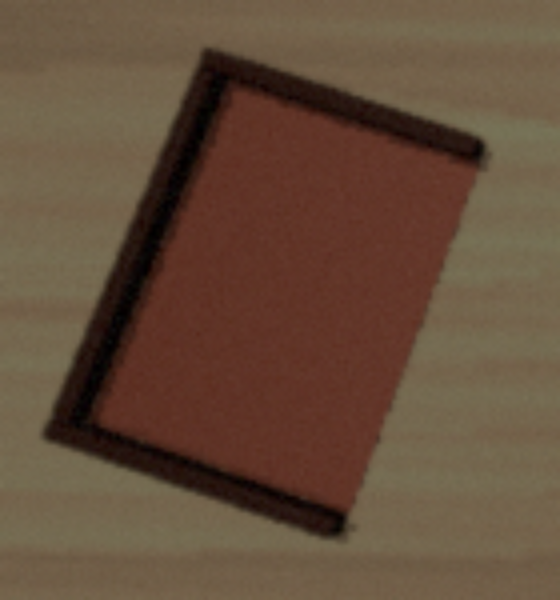

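Crop check: all three chosen discs are plain dark brown with no hole. The orange and yellow ones are rings, so they are the look-alikes. The tray is clearly seen, with its mouth facing -y.

```bash
cat >> h.py <<'E'
from scipy.spatial.transform import Rotation as Ro
def plan(o,target,d):
    """translation in tool axes (mm), then turn about tool x (deg) to put +-tool y on d"""
    R=Ro.from_euler('xyz',o["orientation"],degrees=True).as_matrix()
    t=R.T@(np.array(target)-o["tool_pos"])*1000
    best=[]
    for s in(1,-1):
        dd=R.T@np.append(np.array(d)/np.linalg.norm(d),0)*s
        best.append((s,np.degrees(np.arctan2(dd[2],dd[1]))))
    s,a=min(best,key=lambda q:abs(q[1]))
    print("pos",o["tool_pos"].round(4),"axes x",R[:,0].round(3),"y",R[:,1].round(3),"z",R[:,2].round(3))
    print("shift mm",t.round(1),"| turn ax deg",round(a,2),"units",round(a/5,3),"push sign of tool y",s,[(b[0],round(b[1],1)) for b in best])
T=[np.array(p) for p in((.515,-.023),(.5275,-.143),(.556,-.268))]
G=[np.array(p) for p in((.5004,.2278),(.451,.237),(.461,.182))]
def start(i,back=.045):
    d=(G[i]-T[i]);L=np.linalg.norm(d);d/=L
    print("start",(T[i]-back*d).round(4),"push dist mm",1000*(L+back-.0275))
    return T[i]-back*d,d
E
python3 - <<'E'
from h import *
from plant import ctrl
o=ctrl.get_obs();p,d=start(0);plan(o,[*p,.15],d)
E
```

```text
start [ 0.5176 -0.0679] push dist mm 268.7246007062206
pos [0.2601 0.6224 0.2507] axes x [-0.    -0.001 -1.   ] y [ 0.923 -0.386  0.   ] z [-0.386 -0.923  0.001]
shift mm [101.6 503.8 537.5] | turn ax deg 63.98 units 12.797 push sign of tool y -1 [(1, np.float64(-116.0)), (-1, np.float64(64.0))]
```

>>> send_rows:
  deltas:
    - {"dy":36,"dz":38.4,"fingers":0}
    - {"dy":36,"dz":38.4,"fingers":0}
    - {"dy":36,"dz":38.4,"fingers":0}
    - {"dy":36,"dz":38.4,"fingers":0}
    - {"dy":36,"dz":38.4,"fingers":0}
    - {"dy":36,"dz":38.4,"fingers":0}
    - {"dy":36,"dz":38.4,"fingers":0}
    - {"dy":36,"dz":38.4,"fingers":0}
    - {"dy":36,"dz":38.4,"fingers":0}
    - {"dy":36,"dz":38.4,"fingers":0}
    - {"dy":36,"dz":38.4,"fingers":0}
    - {"dy":36,"dz":38.4,"fingers":0}

```text
validation failed for argument at $.de...
```

>>> send_rows:
  deltas:
    - {"ax":1.8,"fingers":0}
    - {"ax":1.8,"fingers":0}
    - {"ax":1.8,"fingers":0}
    - {"ax":1.8,"fingers":0}
    - {"ax":1.8,"fingers":0}
    - {"ax":1.8,"fingers":0}
    - {"ax":2,"fingers":0}
    - {"fingers":0}

```text
validation failed for argument at $.de...
```

```bash
python3 - <<'E'
from h import *
from plant import ctrl
o=ctrl.get_obs();p,d=start(0);plan(o,[*p,.15],d);print(o["clock"],o["opening"],o["force"],o["joint_pos"])
E
```

```text
start [ 0.5176 -0.0679] push dist mm 268.7246007062206
pos [0.2601 0.6224 0.2507] axes x [-0.    -0.001 -1.   ] y [ 0.923 -0.386  0.   ] z [-0.386 -0.923  0.001]
shift mm [101.6 503.8 537.5] | turn ax deg 63.98 units 12.797 push sign of tool y -1 [(1, np.float64(-116.0)), (-1, np.float64(64.0))]
0.1 0.08750085522650104 [-0.14952134 -0.61983965  0.70392515] [ 8.38285458e+01  2.05869826e+01  6.38623490e-01 -1.87263942e-02
 -7.01350094e+01 -1.65069866e+01]
```

The calls were refused and nothing moved. I'll retry with every field given.

>>> send_rows:
  deltas:
    - {"dx":0,"dy":36,"dz":38.4,"ax":0,"ay":0,"az":0,"fingers":0}

```text
clock: 0.22
tool_pos: [0.2779, 0.5746, 0.2496]
orientation: [13.5, 89.9, -99.0]
force: [1.5, -0.1, 0.9]
opening: 0.0823
```

>>> send_rows:
  deltas:
    - {"dx":0,"dy":36,"dz":38.4,"ax":0,"ay":0,"az":0,"fingers":0}
    - {"dx":0,"dy":36,"dz":38.4,"ax":0,"ay":0,"az":0,"fingers":0}
    - {"dx":0,"dy":36,"dz":38.4,"ax":0,"ay":0,"az":0,"fingers":0}
    - {"dx":0,"dy":36,"dz":38.4,"ax":0,"ay":0,"az":0,"fingers":0}
    - {"dx":0,"dy":36,"dz":38.4,"ax":0,"ay":0,"az":0,"fingers":0}
    - {"dx":0,"dy":36,"dz":38.4,"ax":0,"ay":0,"az":0,"fingers":0}
    - {"dx":0,"dy":36,"dz":38.4,"ax":0,"ay":0,"az":0,"fingers":0}
    - {"dx":0,"dy":36,"dz":38.4,"ax":0,"ay":0,"az":0,"fingers":0}
    - {"dx":0,"dy":36,"dz":38.4,"ax":0,"ay":0,"az":0,"fingers":0}
    - {"dx":0,"dy":36,"dz":38.4,"ax":0,"ay":0,"az":0,"fingers":0}
    - {"dx":0,"dy":36,"dz":38.4,"ax":0,"ay":0,"az":0,"fingers":0}

```text
clock: 1.6
tool_pos: [0.4814, 0.0294, 0.2516]
orientation: [170.9, 90.0, 58.3]
force: [1.2, 0.5, 0.3]
opening: -0.0
```

>>> send_rows:
  deltas:
    - {"dx":0,"dy":0,"dz":0,"ax":1.8,"ay":0,"az":0,"fingers":0}
    - {"dx":0,"dy":0,"dz":0,"ax":1.8,"ay":0,"az":0,"fingers":0}
    - {"dx":0,"dy":0,"dz":0,"ax":1.8,"ay":0,"az":0,"fingers":0}
    - {"dx":0,"dy":0,"dz":0,"ax":1.8,"ay":0,"az":0,"fingers":0}
    - {"dx":0,"dy":0,"dz":0,"ax":1.8,"ay":0,"az":0,"fingers":0}
    - {"dx":0,"dy":0,"dz":0,"ax":1.8,"ay":0,"az":0,"fingers":0}
    - {"dx":0,"dy":0,"dz":0,"ax":2,"ay":0,"az":0,"fingers":0}
    - {"dx":0,"dy":0,"dz":0,"ax":0,"ay":0,"az":0,"fingers":0}

```text
clock: 2.6
tool_pos: [0.481, 0.031, 0.2513]
orientation: [8.4, 90.0, -168.2]
force: [0.7, -0.1, 0.0]
opening: 0.0007
```

```bash
python3 - <<'E'
from h import *
from plant import ctrl
o=ctrl.get_obs();p,d=start(0);plan(o,[*p,.06],d);print(o["clock"],o["opening"],o["force"],o["joint_pos"])
s=ctrl.snapshot("wrist");print(s["hand_eye"]);cv2.imwrite("pics/w1.png",s["image"])
E
```

```text
start [ 0.5176 -0.0679] push dist mm 268.7246007062206
pos [0.481  0.031  0.2513] axes x [-0.001 -0.    -1.   ] y [ 0.059 -0.998  0.   ] z [-0.998 -0.059  0.001]
shift mm [191.3 100.9 -30.8] | turn ax deg 0.05 units 0.01 push sign of tool y -1 [(1, np.float64(-179.9)), (-1, np.float64(0.1))]
2.6 0.0007188295513253847 [ 0.68603911 -0.14096622  0.03219936] [ 2.71288852e+01  2.10250872e+00 -2.28558229e+01 -8.96422522e-03
 -6.50713212e+01 -2.37427318e+01]
[[-2.11036827e-04 -2.46439319e-01  9.69158200e-01 -1.32602664e-01]
 [ 1.02836037e-04 -9.69158222e-01 -2.46439303e-01  6.49905785e-02]
 [ 9.99999972e-01  4.76566199e-05  2.29870919e-04  1.88162648e-05]
 [ 0.00000000e+00  0.00000000e+00  0.00000000e+00  1.00000000e+00]]
```

View pics/w1.png

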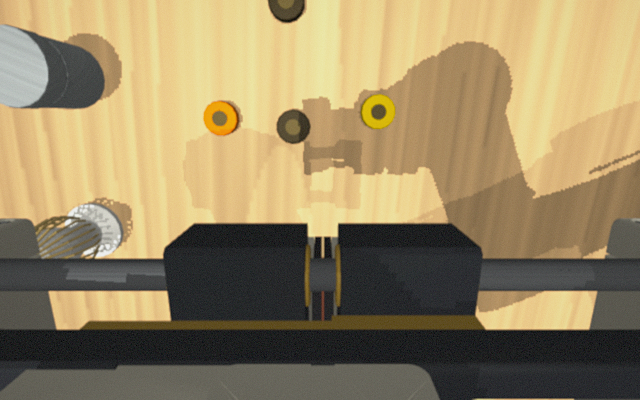

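The wrist view shows t0 at (293,126) between orange (221,118) and yellow (378,111), with t1 at (288,8). The closed fingertips look narrow around (322,265), so I'll zoom in to see the pushing face.

```bash
python3 - <<'E'
from h import *
from plant import ctrl
s=ctrl.snapshot("wrist");print(s["fx"],s["cx"],s["cy"])
H=np.linalg.inv(s["hand_eye"])
for x in (-30,-10,6,25):
  for y in(-9.5,9.5):
    p=H@[x/1e3,y/1e3,0,1];print(x,y,(s["fx"]*p[0]/p[2]+s["cx"]).round(),(s["fy"]*p[1]/p[2]+s["cy"]).round(),"px/mm",(s["fx"]/p[2]/1000).round(2))
c=cv2.resize(s["image"][210:340,240:400],None,fx=3,fy=3)
t=ctrl.snapshot("scene");u,v=map(int,proj(t,[.481,.031,.23]));print(u,v)
e=cv2.resize(t["image"][max(v-50,0):v+50,u-60:u+60],(468,390))
cv2.imwrite("pics/z1.png",cv2.resize(np.hstack([c,e]),(800,330)))
E
```

```text
344.7932115306777 322.34157041513197 203.8168969866715
-30 -9.5 322.0 341.0 px/mm 2.93
-30 9.5 322.0 291.0 px/mm 3.05
-10 -9.5 322.0 309.0 px/mm 2.51
-10 9.5 322.0 265.0 px/mm 2.6
6 -9.5 322.0 290.0 px/mm 2.26
6 9.5 322.0 250.0 px/mm 2.33
25 -9.5 322.0 271.0 px/mm 2.02
25 9.5 322.0 235.0 px/mm 2.07
309 81
```

View pics/z1.png

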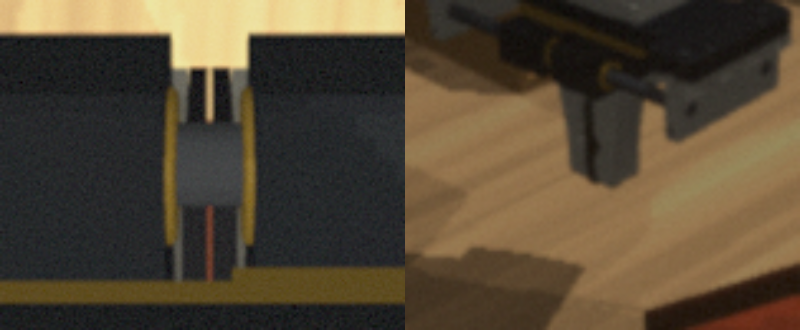

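>>> send_rows:
  deltas:
    - {"dx":20,"dy":34,"dz":-10.3,"ax":0,"ay":0,"az":0,"fingers":0}
    - {"dx":35,"dy":34,"dz":-10.3,"ax":0,"ay":0,"az":0,"fingers":0}
    - {"dx":40,"dy":33,"dz":-10.2,"ax":0,"ay":0,"az":0,"fingers":0}
    - {"dx":40,"dy":0,"dz":0,"ax":0,"ay":0,"az":0,"fingers":0}
    - {"dx":35,"dy":0,"dz":0,"ax":0,"ay":0,"az":0,"fingers":0}
    - {"dx":10,"dy":0,"dz":0,"ax":0,"ay":0,"az":0,"fingers":0}
    - {"dx":0,"dy":0,"dz":0,"ax":0,"ay":0,"az":0,"fingers":0}

```text
clock: 3.62
tool_pos: [0.5179, -0.0679, 0.0716]
orientation: [26.9, 90.0, -149.7]
force: [-0.1, 1.1, 0.3]
opening: 0.0008
```

```bash
python3 - <<'E'
from h import *
from plant import ctrl
o=ctrl.get_obs();p,d=start(0);plan(o,[*p,.030],d);print(o["clock"],o["opening"],o["force"])
t=ctrl.snapshot("top");cv2.imwrite("pics/t2.png",cv2.resize(t["image"][170:320,240:480],None,fx=3,fy=3))
E
```

```text
start [ 0.5176 -0.0679] push dist mm 268.7246007062206
pos [ 0.5179 -0.0679  0.0716] axes x [-0.001 -0.    -1.   ] y [ 0.059 -0.998  0.   ] z [-0.998 -0.059  0.001]
shift mm [41.6 -0.1  0.3] | turn ax deg 0.08 units 0.016 push sign of tool y -1 [(1, np.float64(-179.9)), (-1, np.float64(0.1))]
3.625 0.0008072071699436428 [-0.13495924  1.12228144  0.28203875]
```

View pics/t2.png

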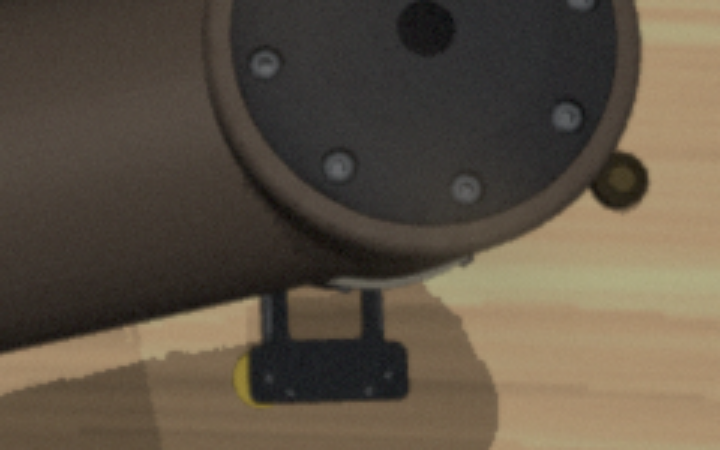

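The arm hides the top view at this pose. The pose is on target, so I'll lower and sweep t0.

>>> send_rows:
  deltas:
    - {"dx":20,"dy":0,"dz":0,"ax":0,"ay":0,"az":0,"fingers":0}
    - {"dx":16,"dy":0,"dz":0,"ax":0,"ay":0,"az":0,"fingers":0}
    - {"dx":5,"dy":0,"dz":0,"ax":0,"ay":0,"az":0,"fingers":0}
    - {"dx":0,"dy":-8,"dz":0,"ax":0,"ay":0,"az":0,"fingers":0}
    - {"dx":0,"dy":-6,"dz":0,"ax":0,"ay":0,"az":0,"fingers":0}
    - {"dx":0,"dy":-6,"dz":0,"ax":0,"ay":0,"az":0,"fingers":0}
    - {"dx":0,"dy":-8,"dz":0,"ax":0,"ay":0,"az":0,"fingers":0}
    - {"dx":0,"dy":-10,"dz":0,"ax":0,"ay":0,"az":0,"fingers":0}
    - {"dx":0,"dy":-12,"dz":0,"ax":0,"ay":0,"az":0,"fingers":0}
    - {"dx":0,"dy":-12,"dz":0,"ax":0,"ay":0,"az":0,"fingers":0}
    - {"dx":0,"dy":-12,"dz":0,"ax":0,"ay":0,"az":0,"fingers":0}
    - {"dx":0,"dy":-8,"dz":0,"ax":0,"ay":0,"az":0,"fingers":0}

```text
clock: 5.18
tool_pos: [0.513, 0.0148, 0.0306]
orientation: [-147.0, 90.0, 36.3]
force: [-0.5, 0.2, -0.3]
opening: 0.0002
```

```bash
python3 - <<'E'
from h import *
from plant import ctrl
o=ctrl.get_obs();print(o["tool_pos"],o["force"],o["clock"])
t=ctrl.snapshot("scene");w=ctrl.snapshot("wrist")
cv2.imwrite("pics/s3.png",np.hstack([cv2.resize(t["image"][100:300,190:440],(400,320)),cv2.resize(w["image"],(400,320))]))
E
```

```text
[0.51301059 0.01477568 0.0305622 ] [-0.50216425  0.2446089  -0.34150226] 5.175
```

View pics/s3.png

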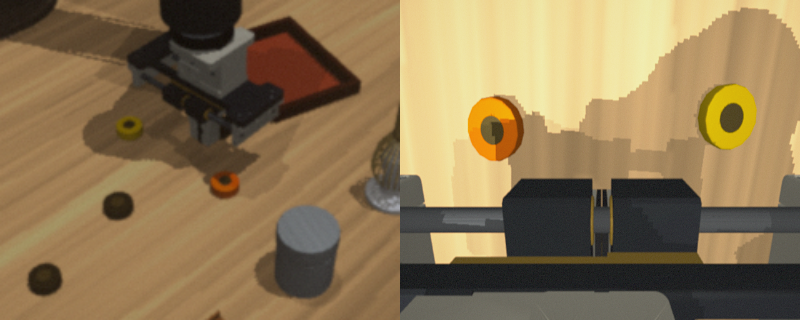

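t0 is out of sight ahead of the fingers, and both rings are undisturbed. 186 mm of this push remain.

>>> send_rows:
  deltas:
    - {"dx":0,"dy":-8,"dz":0,"ax":0,"ay":0,"az":0,"fingers":0}
    - {"dx":0,"dy":-12,"dz":0,"ax":0,"ay":0,"az":0,"fingers":0}
    - {"dx":0,"dy":-14,"dz":0,"ax":0,"ay":0,"az":0,"fingers":0}
    - {"dx":0,"dy":-14,"dz":0,"ax":0,"ay":0,"az":0,"fingers":0}
    - {"dx":0,"dy":-14,"dz":0,"ax":0,"ay":0,"az":0,"fingers":0}
    - {"dx":0,"dy":-14,"dz":0,"ax":0,"ay":0,"az":0,"fingers":0}
    - {"dx":0,"dy":-14,"dz":0,"ax":0,"ay":0,"az":0,"fingers":0}
    - {"dx":0,"dy":-14,"dz":0,"ax":0,"ay":0,"az":0,"fingers":0}
    - {"dx":0,"dy":-14,"dz":0,"ax":0,"ay":0,"az":0,"fingers":0}
    - {"dx":0,"dy":-14,"dz":0,"ax":0,"ay":0,"az":0,"fingers":0}
    - {"dx":0,"dy":-14,"dz":0,"ax":0,"ay":0,"az":0,"fingers":0}
    - {"dx":0,"dy":-10,"dz":0,"ax":0,"ay":0,"az":0,"fingers":0}

```text
clock: 6.78
tool_pos: [0.504, 0.1706, 0.0306]
orientation: [-155.8, 90.0, 27.5]
force: [0.9, 0.3, 0.3]
opening: 0.0004
```

>>> send_rows:
  deltas:
    - {"dx":0,"dy":-12,"dz":0,"ax":0,"ay":0,"az":0,"fingers":0}
    - {"dx":0,"dy":-10,"dz":0,"ax":0,"ay":0,"az":0,"fingers":0}
    - {"dx":0,"dy":-6,"dz":0,"ax":0,"ay":0,"az":0,"fingers":0}
    - {"dx":0,"dy":-3,"dz":0,"ax":0,"ay":0,"az":0,"fingers":0}
    - {"dx":0,"dy":0,"dz":0,"ax":0,"ay":0,"az":0,"fingers":0}
    - {"dx":0,"dy":10,"dz":0,"ax":0,"ay":0,"az":0,"fingers":0}
    - {"dx":-30,"dy":0,"dz":0,"ax":0,"ay":0,"az":0,"fingers":0}
    - {"dx":-30,"dy":0,"dz":0,"ax":0,"ay":0,"az":0,"fingers":0}

```text
clock: 7.78
tool_pos: [0.5024, 0.1893, 0.0909]
orientation: [37.3, 89.9, -139.5]
force: [0.4, 0.3, 0.2]
opening: 0.0003
```

```bash
python3 - <<'E'
from h import *
from plant import ctrl
o=ctrl.get_obs();print(o["tool_pos"],o["force"],o["clock"]);p,d=start(1);plan(o,[*p,.08],d)
t=ctrl.snapshot("scene");w=ctrl.snapshot("top")
cv2.imwrite("pics/s4.png",np.hstack([cv2.resize(t["image"][80:300,190:440],(400,350)),cv2.resize(w["image"][150:350,120:470],(400,350))]))
E
```

```text
[0.50244944 0.18926559 0.09088672] [0.43427443 0.27431779 0.15761038] 7.775
start [ 0.5364 -0.1871] push dist mm 405.1238511753372
pos [0.5024 0.1893 0.0909] axes x [-0.001 -0.001 -1.   ] y [ 0.057 -0.998  0.001] z [-0.998 -0.057  0.001]
shift mm [ 11.2 377.7 -12.4] | turn ax deg -8.11 units -1.621 push sign of tool y -1 [(1, np.float64(171.9)), (-1, np.float64(-8.1))]
```

View pics/s4.png

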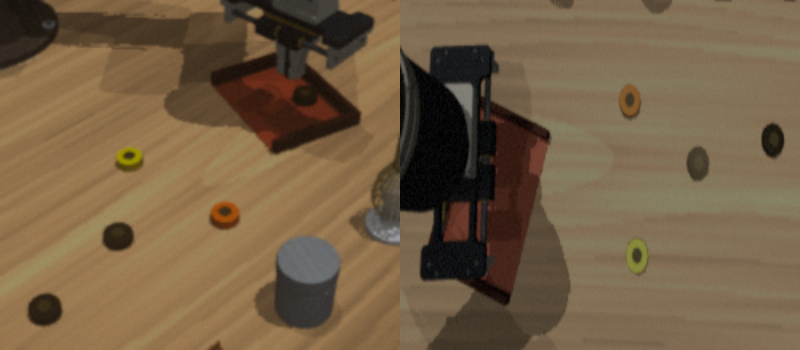

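t0 lies inside the tray, at about scene pixel (381,140). The rings and the other tablets are unmoved. Now behind t1: raise a little more and go back.

```bash
python3 - <<'E'
from h import *
d=pickle.load(open("s0.pkl","rb"));p=ray(d["scene"],380.6,139.7,.007)[:2];print(p)
q=p-[.481,.197];print("tray",q@[.96,-.28],q@[.28,.96])
E
```

```text
[0.5004625  0.22724404]
tray 0.010215664578035393 0.03448378142644846
```

>>> send_rows:
  deltas:
    - {"dx":-20,"dy":20,"dz":0,"ax":0,"ay":0,"az":0,"fingers":0}
    - {"dx":0,"dy":45,"dz":0,"ax":0,"ay":0,"az":0,"fingers":0}
    - {"dx":0,"dy":50,"dz":0,"ax":0,"ay":0,"az":0,"fingers":0}
    - {"dx":0,"dy":50,"dz":0,"ax":0,"ay":0,"az":0,"fingers":0}
    - {"dx":0,"dy":50,"dz":-4,"ax":0,"ay":0,"az":0,"fingers":0}
    - {"dx":0,"dy":50,"dz":-4,"ax":0,"ay":0,"az":0,"fingers":0}
    - {"dx":0,"dy":50,"dz":-4,"ax":0,"ay":0,"az":0,"fingers":0}
    - {"dx":0,"dy":40,"dz":0,"ax":0,"ay":0,"az":0,"fingers":0}
    - {"dx":0,"dy":23,"dz":0,"ax":0,"ay":0,"az":0,"fingers":0}
    - {"dx":0,"dy":0,"dz":0,"ax":-0.8,"ay":0,"az":0,"fingers":0}
    - {"dx":0,"dy":0,"dz":0,"ax":-0.8,"ay":0,"az":0,"fingers":0}
    - {"dx":0,"dy":0,"dz":0,"ax":0,"ay":0,"az":0,"fingers":0}

```text
clock: 9.38
tool_pos: [0.5359, -0.1867, 0.1101]
orientation: [-20.9, 90.0, 170.4]
force: [-0.1, 0.6, 0.3]
opening: 0.0008
```

```bash
python3 - <<'E'
from h import *
from plant import ctrl
o=ctrl.get_obs();print(o["force"],o["clock"]);p,d=start(1);plan(o,[*p,.03],d)
E
```

```text
[-0.05215496  0.55015291  0.27772553] 9.375
start [ 0.5364 -0.1871] push dist mm 405.1238511753372
pos [ 0.5359 -0.1867  0.1101] axes x [-0.001  0.    -1.   ] y [ 0.195 -0.981 -0.   ] z [-0.981 -0.195  0.001]
shift mm [80.1  0.5 -0.5] | turn ax deg -0.14 units -0.028 push sign of tool y -1 [(1, np.float64(179.9)), (-1, np.float64(-0.1))]
```

t0 sits at tray (10, 34) mm, just as planned. Sweep t1.

>>> send_rows:
  deltas:
    - {"dx":40,"dy":0,"dz":0,"ax":0,"ay":0,"az":0,"fingers":0}
    - {"dx":32,"dy":0,"dz":0,"ax":0,"ay":0,"az":0,"fingers":0}
    - {"dx":7,"dy":0,"dz":0,"ax":0,"ay":0,"az":0,"fingers":0}
    - {"dx":0,"dy":-8,"dz":0,"ax":0,"ay":0,"az":0,"fingers":0}
    - {"dx":0,"dy":-6,"dz":0,"ax":0,"ay":0,"az":0,"fingers":0}
    - {"dx":0,"dy":-6,"dz":0,"ax":0,"ay":0,"az":0,"fingers":0}
    - {"dx":0,"dy":-8,"dz":0,"ax":0,"ay":0,"az":0,"fingers":0}
    - {"dx":0,"dy":-10,"dz":0,"ax":0,"ay":0,"az":0,"fingers":0}
    - {"dx":0,"dy":-12,"dz":0,"ax":0,"ay":0,"az":0,"fingers":0}
    - {"dx":0,"dy":-14,"dz":0,"ax":0,"ay":0,"az":0,"fingers":0}
    - {"dx":0,"dy":-14,"dz":0,"ax":0,"ay":0,"az":0,"fingers":0}
    - {"dx":0,"dy":-14,"dz":0,"ax":0,"ay":0,"az":0,"fingers":0}

```text
clock: 10.88
tool_pos: [0.5186, -0.095, 0.0318]
orientation: [150.7, 90.0, -17.9]
force: [0.5, -2.7, 5.5]
opening: -0.0002
```

>>> send_rows:
  deltas:
    - {"dx":0,"dy":-15,"dz":0,"ax":0,"ay":0,"az":0,"fingers":0}
    - {"dx":0,"dy":-15,"dz":0,"ax":0,"ay":0,"az":0,"fingers":0}
    - {"dx":0,"dy":-15,"dz":0,"ax":0,"ay":0,"az":0,"fingers":0}
    - {"dx":0,"dy":-15,"dz":0,"ax":0,"ay":0,"az":0,"fingers":0}
    - {"dx":0,"dy":-15,"dz":0,"ax":0,"ay":0,"az":0,"fingers":0}
    - {"dx":0,"dy":-15,"dz":0,"ax":0,"ay":0,"az":0,"fingers":0}
    - {"dx":0,"dy":-15,"dz":0,"ax":0,"ay":0,"az":0,"fingers":0}
    - {"dx":0,"dy":-15,"dz":0,"ax":0,"ay":0,"az":0,"fingers":0}
    - {"dx":0,"dy":-15,"dz":0,"ax":0,"ay":0,"az":0,"fingers":0}
    - {"dx":0,"dy":-15,"dz":0,"ax":0,"ay":0,"az":0,"fingers":0}
    - {"dx":0,"dy":-15,"dz":0,"ax":0,"ay":0,"az":0,"fingers":0}
    - {"dx":0,"dy":-15,"dz":0,"ax":0,"ay":0,"az":0,"fingers":0}

```text
clock: 12.38
tool_pos: [0.4825, 0.0812, 0.0317]
orientation: [34.3, 90.0, -134.4]
force: [0.8, -3.5, 5.7]
opening: 0.0004
```

```bash
python3 - <<'E'
from h import *
from plant import ctrl
o=ctrl.get_obs();print(o["tool_pos"],o["force"],o["clock"]);
p=G[1]-.0275*(G[1]-T[1])/np.linalg.norm(G[1]-T[1]);plan(o,[*p,.03],G[1]-T[1])
t=ctrl.snapshot("scene");w=ctrl.snapshot("top")
cv2.imwrite("pics/s5.png",np.hstack([cv2.resize(t["image"][80:300,190:440],(400,350)),cv2.resize(w["image"][150:350,120:470],(400,350))]))
E
```

```text
[0.48252779 0.08115814 0.03165272] [ 0.83620064 -3.48097894  5.72856971] 12.375
pos [0.4825 0.0812 0.0317] axes x [-0.001 -0.001 -1.   ] y [ 0.197 -0.98   0.   ] z [-0.98  -0.197  0.001]
shift mm [   1.6 -131.5    0.3] | turn ax deg -0.04 units -0.009 push sign of tool y -1 [(1, np.float64(180.0)), (-1, np.float64(-0.0))]
```

View pics/s5.png

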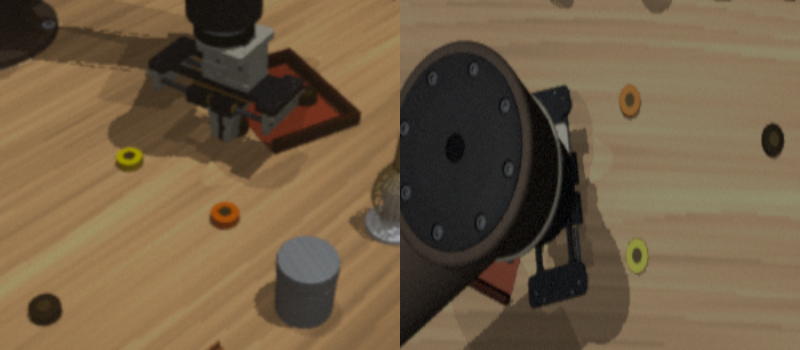

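The wrist shows an upward force of about 6 N and 3.5 N of drag, which the first sweep did not have. The tip may be riding on t1's edge. I'll stop, rise straight up and look.

>>> send_rows:
  deltas:
    - {"dx":-3,"dy":0,"dz":0,"ax":0,"ay":0,"az":0,"fingers":0}
    - {"dx":-10,"dy":0,"dz":0,"ax":0,"ay":0,"az":0,"fingers":0}
    - {"dx":-40,"dy":0,"dz":0,"ax":0,"ay":0,"az":0,"fingers":0}
    - {"dx":-50,"dy":0,"dz":0,"ax":0,"ay":0,"az":0,"fingers":0}
    - {"dx":-20,"dy":40,"dz":0,"ax":0,"ay":0,"az":0,"fingers":0}
    - {"dx":0,"dy":50,"dz":0,"ax":0,"ay":0,"az":0,"fingers":0}
    - {"dx":0,"dy":50,"dz":0,"ax":0,"ay":0,"az":0,"fingers":0}
    - {"dx":0,"dy":50,"dz":0,"ax":0,"ay":0,"az":0,"fingers":0}

```text
clock: 13.48
tool_pos: [0.5206, -0.1075, 0.1555]
orientation: [-173.9, 89.9, 17.4]
force: [0.2, 0.7, 0.2]
opening: 0.0006
```

```bash
python3 - <<'E'
from h import *
from plant import ctrl
o=ctrl.get_obs();print(o["tool_pos"],o["force"],o["clock"]);
t=ctrl.snapshot("scene");w=ctrl.snapshot("top");pickle.dump(dict(scene=t,top=w),open("s6.pkl","wb"))
cv2.imwrite("pics/s6.png",np.hstack([cv2.resize(t["image"][80:300,190:440],(400,350)),cv2.resize(w["image"][150:350,120:470],(400,350))]))
cv2.imwrite("pics/s6b.png",cv2.resize(t["image"][100:250,250:420],None,fx=4,fy=4))
E
```

```text
[ 0.52058981 -0.10750819  0.15546677] [0.21267504 0.740363   0.22605024] 13.475
```

View pics/s6.png

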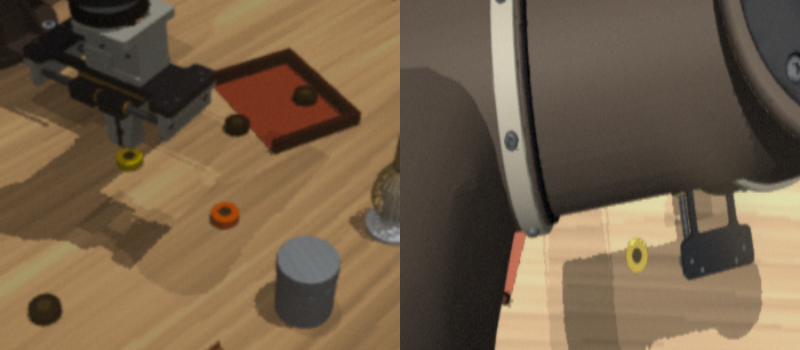

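View pics/s6b.png

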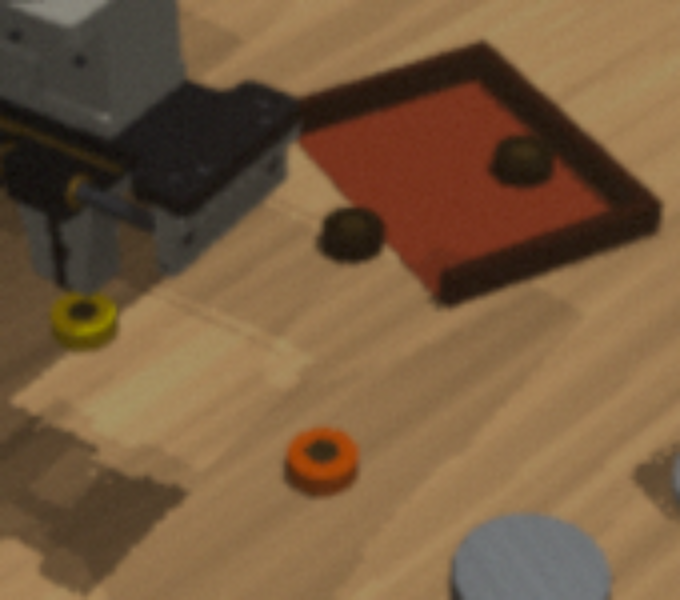

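```bash
python3 - <<'E'
from h import *
d=pickle.load(open("s6.pkl","rb"));s=d["scene"];lab=cv2.cvtColor(s["image"],cv2.COLOR_BGR2LAB).astype(int)
for x0,y0,x1,y1 in((325,145,350,170),(205,260,232,290)):
    m=(lab[y0:y1,x0:x1,0]<58).astype('uint8');k,l,st,ce=cv2.connectedComponentsWithStats(m)
    i=1+np.argmax(st[1:,4]);print(st[i],ce[i]+[x0,y0],ray(s,*(ce[i]+[x0,y0]),.007).round(4))
E
```

```text
[  5   7  16  14 174] [337.72413793 158.23563218] [0.4782 0.1072 0.007 ]
[  3   5  20  19 307] [217.53745928 274.23452769] [ 0.5574 -0.27    0.007 ]
```

t1 lies flat at (0.478, 0.107), which is the expected contact distance ahead of the finger. It kept its line, so there was some wedging at the tip. I'll go behind it again, settle before contact and check the force at each stage.

```bash
sed -i 's/(.5275,-.143)/(.478,.107)/; s/(.556,-.268)/(.5565,-.269)/' h.py; python3 - <<'E'
from h import *
from plant import ctrl
o=ctrl.get_obs();p,d=start(1);plan(o,[*p,.029],d)
E
```

```text
start [0.4872 0.0629] push dist mm 150.27424449041314
pos [ 0.5206 -0.1096  0.1549] axes x [-0. -0. -1.] y [ 0.192 -0.981  0.   ] z [-0.981 -0.192  0.   ]
shift mm [ 125.9 -175.8   -0.3] | turn ax deg -0.67 units -0.134 push sign of tool y -1 [(1, np.float64(179.3)), (-1, np.float64(-0.7))]
```

>>> send_rows:
  deltas:
    - {"dx":0,"dy":-40,"dz":0,"ax":0,"ay":0,"az":0,"fingers":0}
    - {"dx":0,"dy":-45,"dz":0,"ax":0,"ay":0,"az":0,"fingers":0}
    - {"dx":0,"dy":-45,"dz":0,"ax":0,"ay":0,"az":0,"fingers":0}
    - {"dx":0,"dy":-34,"dz":0,"ax":0,"ay":0,"az":0,"fingers":0}
    - {"dx":20,"dy":-12,"dz":0,"ax":-0.13,"ay":0,"az":0,"fingers":0}
    - {"dx":40,"dy":0,"dz":0,"ax":0,"ay":0,"az":0,"fingers":0}
    - {"dx":40,"dy":0,"dz":0,"ax":0,"ay":0,"az":0,"fingers":0}
    - {"dx":20,"dy":0,"dz":0,"ax":0,"ay":0,"az":0,"fingers":0}
    - {"dx":5,"dy":0,"dz":0,"ax":0,"ay":0,"az":0,"fingers":0}
    - {"dx":0,"dy":0,"dz":0,"ax":0,"ay":0,"az":0,"fingers":0}
    - {"dx":0,"dy":0,"dz":0,"ax":0,"ay":0,"az":0,"fingers":0}

```text
clock: 14.95
tool_pos: [0.4867, 0.0672, 0.0307]
orientation: [-164.2, 89.9, 27.8]
force: [0.6, 0.4, -0.3]
opening: 0.0003
```

```bash
python3 - <<'E'
from h import *
from plant import ctrl
o=ctrl.get_obs();p,d=start(1);plan(o,[*p,.029],d);print(o["force"],o["clock"])
E
```

```text
start [0.4872 0.0629] push dist mm 150.27424449041314
pos [0.4867 0.0672 0.0307] axes x [ 0.002  0.001 -1.   ] y [ 0.207 -0.978 -0.001] z [-0.978 -0.207 -0.002]
shift mm [1.6 4.3 0.4] | turn ax deg 0.24 units 0.048 push sign of tool y -1 [(1, np.float64(-179.8)), (-1, np.float64(0.2))]
[ 0.55534619  0.4437588  -0.33702661] 14.95
```

>>> send_rows:
  deltas:
    - {"dx":0,"dy":-6,"dz":0,"ax":0,"ay":0,"az":0,"fingers":0}
    - {"dx":0,"dy":-6,"dz":0,"ax":0,"ay":0,"az":0,"fingers":0}
    - {"dx":0,"dy":-6,"dz":0,"ax":0,"ay":0,"az":0,"fingers":0}

```text
clock: 15.32
tool_pos: [0.4823, 0.0851, 0.0298]
orientation: [-163.3, 90.0, 28.7]
force: [1.0, -0.3, 0.5]
opening: 0.0005
```

>>> send_rows:
  deltas:
    - {"dx":0,"dy":-8,"dz":0,"ax":0,"ay":0,"az":0,"fingers":0}
    - {"dx":0,"dy":-10,"dz":0,"ax":0,"ay":0,"az":0,"fingers":0}

```text
clock: 15.58
tool_pos: [0.4784, 0.1027, 0.0295]
orientation: [27.7, 90.0, -140.4]
force: [0.5, 0.4, 0.1]
opening: 0.0003
```

The push is free of force now. About 110 mm remain.

>>> send_rows:
  deltas:
    - {"dx":0,"dy":-12,"dz":0,"ax":0,"ay":0,"az":0,"fingers":0}
    - {"dx":0,"dy":-13,"dz":0,"ax":0,"ay":0,"az":0,"fingers":0}
    - {"dx":0,"dy":-14,"dz":0,"ax":0,"ay":0,"az":0,"fingers":0}
    - {"dx":0,"dy":-14,"dz":0,"ax":0,"ay":0,"az":0,"fingers":0}
    - {"dx":0,"dy":-14,"dz":0,"ax":0,"ay":0,"az":0,"fingers":0}
    - {"dx":0,"dy":-14,"dz":0,"ax":0,"ay":0,"az":0,"fingers":0}

```text
clock: 16.32
tool_pos: [0.4615, 0.1823, 0.0296]
orientation: [138.0, 90.0, -30.1]
force: [0.4, 0.6, 0.0]
opening: 0.0001
```

>>> send_rows:
  deltas:
    - {"dx":0,"dy":-12,"dz":0,"ax":0,"ay":0,"az":0,"fingers":0}
    - {"dx":0,"dy":-8,"dz":0,"ax":0,"ay":0,"az":0,"fingers":0}
    - {"dx":0,"dy":-5,"dz":0,"ax":0,"ay":0,"az":0,"fingers":0}
    - {"dx":0,"dy":-2,"dz":0,"ax":0,"ay":0,"az":0,"fingers":0}
    - {"dx":0,"dy":0,"dz":0,"ax":0,"ay":0,"az":0,"fingers":0}
    - {"dx":0,"dy":10,"dz":0,"ax":0,"ay":0,"az":0,"fingers":0}
    - {"dx":-30,"dy":0,"dz":0,"ax":0,"ay":0,"az":0,"fingers":0}
    - {"dx":-50,"dy":0,"dz":0,"ax":0,"ay":0,"az":0,"fingers":0}
    - {"dx":0,"dy":40,"dz":0,"ax":0,"ay":0,"az":0,"fingers":0}
    - {"dx":0,"dy":50,"dz":0,"ax":0,"ay":0,"az":0,"fingers":0}
    - {"dx":0,"dy":50,"dz":0,"ax":0,"ay":0,"az":0,"fingers":0}
    - {"dx":0,"dy":50,"dz":0,"ax":0,"ay":0,"az":0,"fingers":0}

```text
clock: 17.82
tool_pos: [0.4975, 0.0098, 0.1097]
orientation: [-167.7, 90.0, 24.3]
force: [0.9, -0.0, -0.2]
opening: 0.0003
```

```bash
python3 - <<'E'
from h import *
from plant import ctrl
o=ctrl.get_obs();p,d=start(2);plan(o,[*p,.11],d);print(o["force"],o["clock"])
t=ctrl.snapshot("scene")
cv2.imwrite("pics/s7.png",cv2.resize(t["image"][80:300,190:440],(750,600)))
E
```

```text
start [ 0.5658 -0.313 ] push dist mm 478.5002711495949
pos [0.4975 0.0098 0.1097] axes x [ 0.  0. -1.] y [ 0.207 -0.978 -0.   ] z [-0.978 -0.207 -0.   ]
shift mm [-3.0e-01  3.3e+02  1.0e-01] | turn ax deg 0.01 units 0.001 push sign of tool y -1 [(1, np.float64(-180.0)), (-1, np.float64(0.0))]
[ 0.92926891 -0.01183713 -0.18861702] 17.825
```

View pics/s7.png

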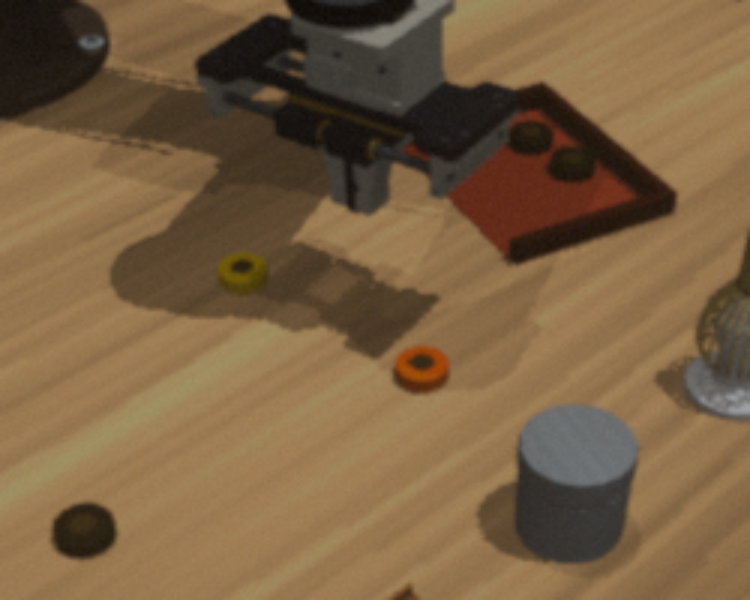

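t0 and t1 both lie in the tray at crop (530,137) and (571,163), and nothing else has moved. Now behind t2; the alignment already fits.

>>> send_rows:
  deltas:
    - {"dx":0,"dy":40,"dz":0,"ax":0,"ay":0,"az":0,"fingers":0}
    - {"dx":0,"dy":50,"dz":0,"ax":0,"ay":0,"az":0,"fingers":0}
    - {"dx":0,"dy":50,"dz":0,"ax":0,"ay":0,"az":0,"fingers":0}
    - {"dx":0,"dy":50,"dz":0,"ax":0,"ay":0,"az":0,"fingers":0}
    - {"dx":0,"dy":50,"dz":0,"ax":0,"ay":0,"az":0,"fingers":0}
    - {"dx":0,"dy":50,"dz":0,"ax":0,"ay":0,"az":0,"fingers":0}
    - {"dx":0,"dy":30,"dz":0,"ax":0,"ay":0,"az":0,"fingers":0}
    - {"dx":0,"dy":10,"dz":0,"ax":0,"ay":0,"az":0,"fingers":0}
    - {"dx":35,"dy":0,"dz":0,"ax":0,"ay":0,"az":0,"fingers":0}
    - {"dx":35,"dy":0,"dz":0,"ax":0,"ay":0,"az":0,"fingers":0}
    - {"dx":0,"dy":0,"dz":0,"ax":0,"ay":0,"az":0,"fingers":0}

```text
clock: 19.25
tool_pos: [0.5636, -0.3099, 0.037]
orientation: [-28.7, 89.7, 163.3]
force: [0.6, -0.3, 0.0]
opening: 0.0006
```

```bash
python3 - <<'E'
from h import *
from plant import ctrl
o=ctrl.get_obs();p,d=start(2);plan(o,[*p,.0295],d);print(o["force"],o["clock"])
E
```

```text
start [ 0.5658 -0.313 ] push dist mm 478.5002711495949
pos [ 0.5636 -0.3099  0.037 ] axes x [-0.006  0.002 -1.   ] y [ 0.207 -0.978 -0.003] z [-0.978 -0.207  0.005]
shift mm [ 7.5  3.6 -1.6] | turn ax deg -0.0 units -0.0 push sign of tool y -1 [(1, np.float64(180.0)), (-1, np.float64(-0.0))]
[ 0.56485839 -0.26891365  0.03182372] 19.25
```

>>> send_rows:
  deltas:
    - {"dx":3,"dy":0,"dz":-1.6,"ax":0,"ay":0,"az":0,"fingers":0}
    - {"dx":0,"dy":0,"dz":0,"ax":0,"ay":0,"az":0,"fingers":0}
    - {"dx":0,"dy":0,"dz":0,"ax":0,"ay":0,"az":0,"fingers":0}

```text
clock: 19.62
tool_pos: [0.5683, -0.3104, 0.0378]
orientation: [154.3, 89.9, -13.7]
force: [-0.6, 1.0, -0.3]
opening: 0.0005
```

```bash
python3 - <<'E'
from h import *
from plant import ctrl
o=ctrl.get_obs();p,d=start(2);plan(o,[*p,.0295],d);print(o["force"],o["clock"])
E
```

```text
start [ 0.5658 -0.313 ] push dist mm 478.5002711495949
pos [ 0.5683 -0.3104  0.0378] axes x [ 0.002 -0.    -1.   ] y [ 0.208 -0.978  0.001] z [-0.978 -0.208 -0.002]
shift mm [8.3 2.  3. ] | turn ax deg 0.03 units 0.007 push sign of tool y -1 [(1, np.float64(-180.0)), (-1, np.float64(0.0))]
[-0.63574379  0.98302446 -0.27114218] 19.625
```

>>> send_rows:
  deltas:
    - {"dx":5,"dy":0,"dz":2,"ax":0,"ay":0,"az":0,"fingers":0}
    - {"dx":0,"dy":0,"dz":0,"ax":0,"ay":0,"az":0,"fingers":0}
    - {"dx":0,"dy":0,"dz":0,"ax":0,"ay":0,"az":0,"fingers":0}

```text
clock: 20.0
tool_pos: [0.5656, -0.3109, 0.0315]
orientation: [-8.6, 90.0, -176.6]
force: [-0.4, -0.8, 0.7]
opening: 0.0003
```

```bash
python3 - <<'E'
from h import *
from plant import ctrl
o=ctrl.get_obs();p,d=start(2);plan(o,[*p,.0295],d);print(o["force"],o["clock"])
E
```

```text
start [ 0.5658 -0.313 ] push dist mm 478.5002711495949
pos [ 0.5656 -0.3109  0.0315] axes x [-0. -0. -1.] y [ 0.207 -0.978 -0.   ] z [-0.978 -0.207  0.   ]
shift mm [2.  2.2 0.2] | turn ax deg 0.01 units 0.003 push sign of tool y -1 [(1, np.float64(-180.0)), (-1, np.float64(0.0))]
[-0.41258476 -0.84457323  0.69431351] 20.0
```

>>> send_rows:
  deltas:
    - {"dx":1.5,"dy":0,"dz":0,"ax":0,"ay":0,"az":0,"fingers":0}
    - {"dx":0,"dy":0,"dz":0,"ax":0,"ay":0,"az":0,"fingers":0}
    - {"dx":0,"dy":-6,"dz":0,"ax":0,"ay":0,"az":0,"fingers":0}
    - {"dx":0,"dy":-6,"dz":0,"ax":0,"ay":0,"az":0,"fingers":0}
    - {"dx":0,"dy":-6,"dz":0,"ax":0,"ay":0,"az":0,"fingers":0}
    - {"dx":0,"dy":-8,"dz":0,"ax":0,"ay":0,"az":0,"fingers":0}

```text
clock: 20.75
tool_pos: [0.5603, -0.2848, 0.0301]
orientation: [156.3, 90.0, -11.7]
force: [0.3, -1.0, 0.1]
opening: 0.0004
```

>>> send_rows:
  deltas:
    - {"dx":0,"dy":-10,"dz":0,"ax":0,"ay":0,"az":0,"fingers":0}
    - {"dx":0,"dy":-12,"dz":0,"ax":0,"ay":0,"az":0,"fingers":0}
    - {"dx":0,"dy":-12,"dz":0,"ax":0,"ay":0,"az":0,"fingers":0}

```text
clock: 21.12
tool_pos: [0.553, -0.2512, 0.0301]
orientation: [-50.1, 90.0, 141.9]
force: [-0.2, -0.6, 0.1]
opening: -0.0001
```

>>> send_rows:
  deltas:
    - {"dx":0,"dy":-14,"dz":0,"ax":0,"ay":0,"az":0,"fingers":0}
    - {"dx":0,"dy":-14,"dz":0,"ax":0,"ay":0,"az":0,"fingers":0}
    - {"dx":0,"dy":-14,"dz":0,"ax":0,"ay":0,"az":0,"fingers":0}
    - {"dx":0,"dy":-14,"dz":0,"ax":0,"ay":0,"az":0,"fingers":0}
    - {"dx":0,"dy":-14,"dz":0,"ax":0,"ay":0,"az":0,"fingers":0}
    - {"dx":0,"dy":-14,"dz":0,"ax":0,"ay":0,"az":0,"fingers":0}
    - {"dx":0,"dy":-14,"dz":0,"ax":0,"ay":0,"az":0,"fingers":0}
    - {"dx":0,"dy":-14,"dz":0,"ax":0,"ay":0,"az":0,"fingers":0}
    - {"dx":0,"dy":-14,"dz":0,"ax":0,"ay":0,"az":0,"fingers":0}

```text
clock: 22.25
tool_pos: [0.5269, -0.1279, 0.0301]
orientation: [126.2, 90.0, -41.8]
force: [-0.3, 0.0, 0.0]
opening: -0.0001
```

```bash
python3 - <<'E'
from h import *
from plant import ctrl
o=ctrl.get_obs();print(o["tool_pos"],o["force"],o["clock"]);
p=G[2]-.0275*(G[2]-T[2])/np.linalg.norm(G[2]-T[2]);plan(o,[*p,.03],G[2]-T[2])
t=ctrl.snapshot("scene");w=ctrl.snapshot("top")
cv2.imwrite("pics/s8.png",np.hstack([cv2.resize(t["image"][80:300,190:440],(400,350)),cv2.resize(w["image"][150:350,120:470],(400,350))]))
E
```

```text
[ 0.52691181 -0.12794045  0.03006864] [-0.31814154  0.02840291  0.01078301] 22.25
pos [ 0.5269 -0.1279  0.0301] axes x [ 0. -0. -1.] y [ 0.207 -0.978  0.   ] z [-0.978 -0.207 -0.   ]
shift mm [ 1.000e-01 -2.894e+02  2.000e-01] | turn ax deg 0.02 units 0.003 push sign of tool y -1 [(1, np.float64(-180.0)), (-1, np.float64(0.0))]
```

View pics/s8.png

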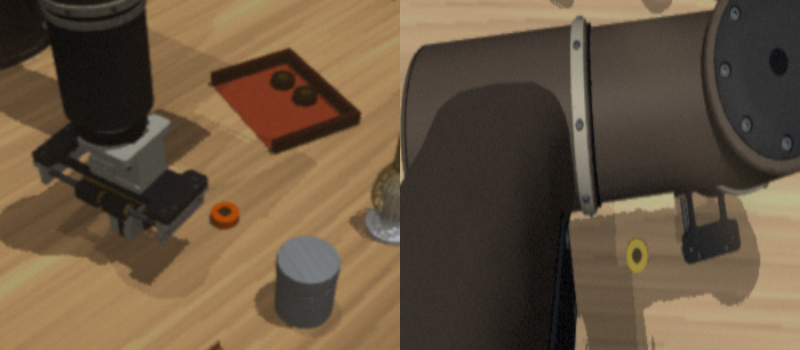

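The two tablets in the tray show clearly at crop (283,80) and (305,96), and the force is nil. 289 mm remain.

>>> send_rows:
  deltas:
    - {"dx":0,"dy":-10,"dz":0,"ax":0,"ay":0,"az":0,"fingers":0}
    - {"dx":0,"dy":-14,"dz":0,"ax":0,"ay":0,"az":0,"fingers":0}
    - {"dx":0,"dy":-14,"dz":0,"ax":0,"ay":0,"az":0,"fingers":0}
    - {"dx":0,"dy":-14,"dz":0,"ax":0,"ay":0,"az":0,"fingers":0}
    - {"dx":0,"dy":-14,"dz":0,"ax":0,"ay":0,"az":0,"fingers":0}
    - {"dx":0,"dy":-14,"dz":0,"ax":0,"ay":0,"az":0,"fingers":0}
    - {"dx":0,"dy":-14,"dz":0,"ax":0,"ay":0,"az":0,"fingers":0}
    - {"dx":0,"dy":-14,"dz":0,"ax":0,"ay":0,"az":0,"fingers":0}
    - {"dx":0,"dy":-14,"dz":0,"ax":0,"ay":0,"az":0,"fingers":0}
    - {"dx":0,"dy":-14,"dz":0,"ax":0,"ay":0,"az":0,"fingers":0}
    - {"dx":0,"dy":-14,"dz":0,"ax":0,"ay":0,"az":0,"fingers":0}

```text
clock: 23.72
tool_pos: [0.4958, 0.0188, 0.0301]
orientation: [-179.1, 90.0, 12.9]
force: [1.0, -0.6, -0.5]
opening: 0.0006
```

```bash
python3 - <<'E'
from h import *
from plant import ctrl
o=ctrl.get_obs();print(o["force"],o["clock"]);
p=G[2]-.0275*(G[2]-T[2])/np.linalg.norm(G[2]-T[2]);plan(o,[*p,.03],G[2]-T[2])
E
```

```text
[ 0.98791475 -0.56851337 -0.50324904] 23.725
pos [0.4958 0.0188 0.0301] axes x [ 0.  0. -1.] y [ 0.207 -0.978 -0.   ] z [-0.978 -0.207 -0.   ]
shift mm [ 1.000e-01 -1.394e+02  2.000e-01] | turn ax deg 0.02 units 0.003 push sign of tool y -1 [(1, np.float64(-180.0)), (-1, np.float64(0.0))]
```

>>> send_rows:
  deltas:
    - {"dx":0,"dy":-10,"dz":0,"ax":0,"ay":0,"az":0,"fingers":0}
    - {"dx":0,"dy":-14,"dz":0,"ax":0,"ay":0,"az":0,"fingers":0}
    - {"dx":0,"dy":-14,"dz":0,"ax":0,"ay":0,"az":0,"fingers":0}
    - {"dx":0,"dy":-14,"dz":0,"ax":0,"ay":0,"az":0,"fingers":0}
    - {"dx":0,"dy":-14,"dz":0,"ax":0,"ay":0,"az":0,"fingers":0}
    - {"dx":0,"dy":-14,"dz":0,"ax":0,"ay":0,"az":0,"fingers":0}
    - {"dx":0,"dy":-14,"dz":0,"ax":0,"ay":0,"az":0,"fingers":0}
    - {"dx":0,"dy":-14,"dz":0,"ax":0,"ay":0,"az":0,"fingers":0}
    - {"dx":0,"dy":-14,"dz":0,"ax":0,"ay":0,"az":0,"fingers":0}
    - {"dx":0,"dy":-9,"dz":0,"ax":0,"ay":0,"az":0,"fingers":0}
    - {"dx":0,"dy":-5,"dz":0,"ax":0,"ay":0,"az":0,"fingers":0}
    - {"dx":0,"dy":-3,"dz":0,"ax":0,"ay":0,"az":0,"fingers":0}

```text
clock: 25.22
tool_pos: [0.4671, 0.154, 0.03]
orientation: [29.6, 90.0, -138.4]
force: [-0.2, -0.9, -0.6]
opening: 0.0005
```

>>> send_rows:
  deltas:
    - {"dx":0,"dy":0,"dz":0,"ax":0,"ay":0,"az":0,"fingers":0}
    - {"dx":0,"dy":10,"dz":0,"ax":0,"ay":0,"az":0,"fingers":0}
    - {"dx":-30,"dy":0,"dz":0,"ax":0,"ay":0,"az":0,"fingers":0}
    - {"dx":-50,"dy":0,"dz":0,"ax":0,"ay":0,"az":0,"fingers":0}
    - {"dx":-30,"dy":40,"dz":0,"ax":0,"ay":0,"az":0,"fingers":0}
    - {"dx":-30,"dy":50,"dz":0,"ax":0,"ay":0,"az":0,"fingers":0}
    - {"dx":0,"dy":50,"dz":0,"ax":0,"ay":0,"az":0,"fingers":0}
    - {"dx":0,"dy":50,"dz":0,"ax":0,"ay":0,"az":0,"fingers":0}
    - {"dx":0,"dy":50,"dz":0,"ax":0,"ay":0,"az":0,"fingers":0}
    - {"dx":0,"dy":50,"dz":0,"ax":0,"ay":0,"az":0,"fingers":0}
    - {"dx":0,"dy":50,"dz":0,"ax":0,"ay":0,"az":0,"fingers":0}
    - {"dx":0,"dy":0,"dz":0,"ax":0,"ay":0,"az":0,"fingers":0}

```text
clock: 26.72
tool_pos: [0.5392, -0.1922, 0.1694]
orientation: [-1.2, 89.9, -169.5]
force: [-0.6, -0.1, 0.1]
opening: 0.0005
```

```bash
python3 - <<'E'
from h import *
from plant import ctrl
o=ctrl.get_obs();print(o["tool_pos"],o["force"],o["clock"])
d0=pickle.load(open("s0.pkl","rb"))
t=ctrl.snapshot("scene");w=ctrl.snapshot("top")
cv2.imwrite("pics/s9.png",np.hstack([cv2.resize(t["image"][80:360,190:470],(400,400)),cv2.resize(w["image"][80:350,120:480],(400,400))]))
lab=cv2.cvtColor(t["image"],cv2.COLOR_BGR2LAB).astype(int)
hsv=cv2.cvtColor(t["image"],cv2.COLOR_BGR2HSV)
x0,y0,x1,y1=330,118,405,168
m=((lab[y0:y1,x0:x1,1]<137)&(lab[y0:y1,x0:x1,0]<75)).astype('uint8')
k,l,st,ce=cv2.connectedComponentsWithStats(m)
for i in range(1,k):
    if st[i,4]>80:
        p=ray(t,*(ce[i]+[x0,y0]),.007)[:2];q=p-[.481,.197];print(st[i],p.round(4),"tray",(q@[.96,-.28]).round(4),(q@[.28,.96]).round(4))
E
```

```text
[ 0.53921816 -0.19221657  0.16936525] [-0.60078939 -0.14067794  0.13060312] 26.725
[  0   0  75  34 647] [0.4635 0.2396] tray -0.0288 0.036
[ 30   7  14  11 129] [0.4511 0.2327] tray -0.0387 0.0259
[ 17  18  15  12 142] [0.4616 0.1784] tray -0.0135 -0.0233
[ 39  37  36  13 194] [0.5701 0.1788] tray 0.0906 0.0075
```

View pics/s9.png

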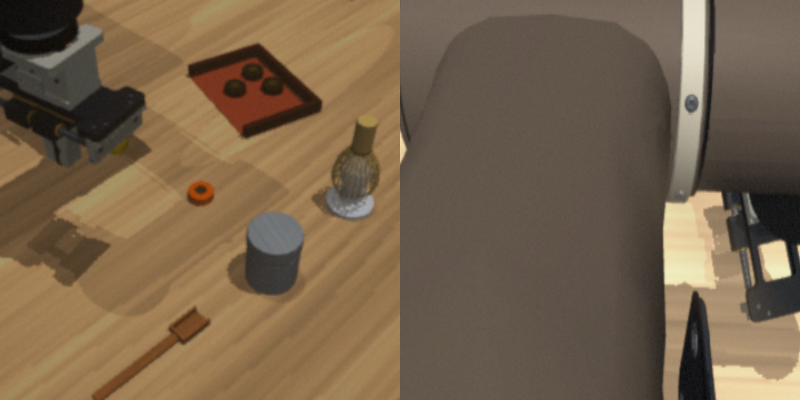

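All three lie flat in the tray at crop (252,72), (272,86) and (234,88), well inside the mouth. I'll do a quick check that the bystanders are unmoved, then hand in.

```bash
python3 - <<'E'
from h import *
from plant import ctrl
d0=pickle.load(open("s0.pkl","rb"))["scene"]["image"];t=ctrl.snapshot("scene")["image"]
for n,(x0,y0,x1,y1) in dict(whisk=(412,155,462,238),caddy=(355,222,408,290),scoop=(250,290,345,365),orange=(318,203,343,227),yellow=(260,170,282,190)).items():
    a=d0[y0:y1,x0:x1];b=t[y0-3:y1+3,x0-3:x1+3]
    r=cv2.matchTemplate(b,a,cv2.TM_CCOEFF_NORMED);_,v,_,loc=cv2.minMaxLoc(r);print(n,"shift px",loc[0]-3,loc[1]-3,round(v,3))
o=ctrl.get_obs();print(o["force"],o["clock"])
print(ctrl.close_job())
E
```

```text
whisk shift px 0 0 0.995
caddy shift px 0 0 0.985
scoop shift px 0 0 0.974
orange shift px 0 0 0.984
yellow shift px 3 1 0.082
[-0.30712967 -0.34179284  0.17030279] 26.875
the job is handed in; nothing more can be done
None
```

All three tablets were swept with the closed fingers through the tray's open side, and the job was handed in at about 27 s.

**Last checks:**
- **Tablets:** they lie at about (10, 34), (-39, 26) and (-14, -23) mm in the tray frame. All are wholly inside; the one nearest the mouth clears it by about 24 mm.
- **Things to leave alone:** the whisk, caddy, scoop and orange ring show no shift between the first and last pictures.
- **Yellow ring:** this check failed because the arm hid the ring in the last picture (match 0.08). It was clear of the last two pushes and looked unmoved in the last pictures that showed it clearly, during the third sweep.

**One irregularity:** in the first part of the second tablet's sweep, the wrist read about 6 N upward and 3.5 N of drag, so the fingertips were probably wedging on its edge. I stopped, lifted clear, and found the tablet still flat and on its line. I then finished that sweep at a slightly lower tip height with no notable force. The other two sweeps showed only about 1 N at the readings I took.

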